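# Rock the seesaw gate and feed the balls down the other chute

## Task

The ball feeder's seesaw gate has its left end up, so it would feed the right-hand bin. With a fingertip, rock the gate over its pivot until it rests fully tipped the other way, and only then push the red shutter tab all the way to the left, so that all three waiting steel balls run down the left chute into the left bin. Push gently and grasp nothing, do not touch the balls, and leave the collet, bushing and screwdriver beside the feeder where they are.

Things in the scene. Friction and masses are not known exactly. Their poses are not given: they have to be found in the camera images.
- feeder: Ball feeder, fixed to the bench: dark base plate 100 x 430 mm. Origin on the bench top (z = 0) under the middle of the gate; +x points away from the robot along the feed channel, +y to the left along the gate. The gate's middle stands between a steel cheek behind (x = 17.5 mm, 97 mm high) and a clear window in front (x = -17.5 mm, 122 mm high), both reaching 32 mm left and right.
- feed_mouth (a point): Lower end of the feed channel's floor, over the middle of the gate (18 mm behind its middle line, 97 mm up). The aluminium channel, 34 mm wide, rises from here 10 degrees to its closed end 113 mm behind the gate's middle line; its sides are up to 134 mm high. Two shutter slide rods, 137 mm high, run in y from -24 to 50 mm at x = 19 and 31 mm; a post 139 mm high carries their left ends.
- left_bin (a point): Centre of the floor (9 mm up) of the blue left bin: 68 mm in x, 66 mm in y, outer wall 70 mm high. A grey chute, 46 mm wide with sides up to 68 mm high, leads down to it from the left end of the gate (90 to 146 mm from the pivot).
- right_bin (a point): The same for the right bin and chute.
- gate (a joint): Tilt of the seesaw gate, -0.3 to 0.3 rad, about the feeder's x axis 81 mm up: positive = left (+y) end up, balls run to the right bin (the start, 0.2 to 0.3); negative = right end up, balls run to the left bin. A brass ball weight (24 mm) on a mast before the window, 26 mm toward the robot and 40 mm above the pivot, tips it: pushed past level it falls to the other stop by itself. Pressing a raised pad takes about 0.5 N.
- gate_left_pad (a point): Top centre of the orange press pad at the gate's left end (36 mm in x, 26 mm along the gate), 79 mm left of the pivot; raised at the start; 108 mm above the bench when raised, 85 mm at level, 61 mm when down.
- gate_right_pad (a point): The same pad at the gate's right end, 79 mm right of the pivot.
- shutter (a joint): Slide of the shutter blade in m: 0 = closed, blocking the balls; grows as it is pushed to the left (feeder +y) up to 0.05 = fully open. The balls are set free from about 0.032. About 1 N of friction; it stays where it is left.
- shutter_tab (a point): Centre of the red tab on top of the shutter blade: 20 mm in x, 14 mm in y, 32 mm high, its centre 162.5 mm and its top 178 mm above the bench; 25 mm behind the gate's middle line. Push it on its right (-y) side toward the left.
- ball_1_center (a point): Centre of steel ball 1, 25 mm diameter, about 64 g; waits in the feed channel behind the shutter (nearest to it).
- ball_2_center (a point): Centre of steel ball 2, 25 mm diameter, about 64 g; waits in the feed channel behind the shutter (next).
- ball_3_center (a point): Centre of steel ball 3, 25 mm diameter, about 64 g; waits in the feed channel behind the shutter (farthest).
- collet: Bystander: spring collet, 26 mm diameter, 34 mm high, standing behind the feeder's left arm. Origin at the centre of its underside.
- bushing: Bystander: bronze-coloured bushing, 32 mm diameter, 24 mm high, standing behind the feeder's right arm. Origin at the centre of its underside.
- screwdriver: Bystander: yellow-handled screwdriver, 205 mm long along its y axis, 26 mm high, lying in front of the feeder. Origin at the middle of its underside.

How it is judged:
By the outcome, as a careful person would: the job done as asked, in the order asked, and still so for the second after the job is handed in, with the robot touching nothing.
It also fails if it takes over 42 s, if anything falls off the work surface, if the arm or the gripper's body presses on something with over 40 N, if the wrist force passes 120 N, or if a joint passes its speed limit or range.

## Robot

A 7-joint arm with a two-finger parallel gripper is mounted at the origin on a cart in front of the work surface, level with it; the furniture and walls round the work are solid. World frame = base frame: x ahead of the robot, y to its left, z up, the work surface at z = 0. Lengths are in m, angles in rad, forces in N, time in s.
With the tool pointing down it reaches from about 0.425 to 0.925 m from the base axis. Payload 6.8 kg.
Tool frame: the origin (TCP) lies on the centre line of the jaws, within the pads' length; the fingertips stand 19 mm ahead of it and the grasp point (between the pads) is the TCP (robot.finger_overhang is the z of the fingertips in the tool frame, in m); z points along the fingers, y is the direction in which the jaws open and shut (so a half turn about z gives the same grasp; the last joint's range is limited). The gripper opens to 85 mm and grips with 20 to 120 N. Pads are 22 mm wide; open, the fingers measure 114 mm over their backs; the gripper's body (76 mm by 85 mm) begins 54 mm behind the grasp point. The pads swing forward as they close: fully open they stand 13 mm farther back than shut.
Start: joints at [-0.108, 0.477, 0.022, 1.555, -0.011, 1.109, -0.083], TCP at [0.675, 0, 0.25] pointing down, gripper open.
Joint ranges: [-2.96, 2.96], [-0.34, 2.1], [-1.41, 1.46], [0.24, 2.44], [-1.37, 4.51], [0.17, 1.92], [-2.96, 2.96]. Speed limits (rad/s): [2.39, 2.39, 3.14, 3.14, 3.14, 3.14, 3.14].

## Interface

Orientations are given as a rotation vector (axis times angle).
In Python, from station import robot gives the robot as it stands.
- The arm moves only by the tool drive_tool, never from a script. Its argument "rows" is a list of rows, each a list of 2 entries, a list of its own where there are three numbers: the shift along the tool's x, y, z in units of 40 mm (1.0 is 40 mm), then the turn about the tool's z in degrees. In form: [[[tx, ty, tz], twist], ...]. A call has exactly 10 rows; each row is the pose to reach, as a shift and turn from the pose measured when the call began, along the tool's axes at that moment; what a row does not reach only later rows make up. A row lasts 1/12 s, in which the tool goes at most 41.7 mm and 7.16 degrees, less where a joint would pass 70% of its speed; a pose out of reach is approached as far as the arm can. A call with a gripper value outside its range is refused whole. "grip" is the opening, from 0 (shut) to 1 (fully open), set as the call begins (left out, the last holds). The fingers move at their own pace and stop on an object; "newtons" is the grip in N (left out, the last holds). Time passes only in rows, so rows that repeat a pose let the fingers close, or fill a call up. It gives the time, the measured TCP pose, the force and the opening at its end, in the units of the state.
- robot.read_state(): the state, without advancing time (a new reading comes with each control period).
- robot.capture(name): name is "scene" or "side" or "wrist"; returns the picture (420x560x3 uint8, blue, green, red); there is no depth.
- robot.camera_params(name): a dict with "intrinsics" (3x3 intrinsics, pixels), "rvec" (rotation vector, rad) and "tvec" (3), from world to camera coordinates, as OpenCV has them. Camera axes: x right, y down, z forward; pixel columns grow to the right and rows downward; lengths in m; the calibration is good to about 2 mm. A picture is of the moment at which its call begins: read the wrist's pose just before it. camera_params takes no time and is no camera call; for the wrist camera it gives the pose at the moment of the call.
- robot.close_job(): hands the job in, once; it reports no verdict.
Trained networks look in the newest picture that a camera, given by its name, has taken for a name from the list of things; names that differ only in an ending like _2 or _b are one class to them, and where a whole thing is asked for, a point or a joint stands for the part that bears it (a point fixed in the world has none). Each returns a list of dicts, best first, with "score" (0 to 1); they miss things now and then, are a little off and sometimes report something else, mostly with a low value. They report only what shows in the picture. A call takes as long as a camera call.
- robot.search_frame(camera, target): "centre" ([x, y, z] in m, in world coordinates, good to about 4 mm: the middle of the surface that is visible of it).
- robot.cut_out(camera, target): "region" (420x560 bool, what is visible of it).
- robot.tip_of(camera, target): "centre" ([x, y, z] in m, in world coordinates, good to about 4 mm: a listed point, or the origin of a listed thing).
The state is a dict: "time": time; "joints": joint angles; "dq": joint speeds; "joint_efforts": joint torques, N m; "tcp_pos": TCP position; "eef_rot": TCP orientation; "contact_force": force on the tool from outside, world axes, zero at the start; "wrist_torque": the same for the moment, N m; "finger_gap": finger opening in m.
Only numpy, scipy, OpenCV 4.12 (cv2) and the standard library are available. Lean on these libraries where they do the work, as an engineer would, in place of code of your own. Each camera call takes 0.05 s, during which the arm holds its last target.

## Working session

There is one attempt and no reset: what is moved stays moved. The work goes in short steps, Python scripts to look and compute and a tool call to move; the robot and the scene stay as the last step left them, time stands still between calls to the robot, and variables do not carry over. Pictures are saved under pics/ and viewed, and the job is handed in when it is done.

Besides the shell and the picture viewer there is one more tool, called after "Request:" by a JSON object that holds its "fn" and its "kwargs", one argument or row to a line. drive_tool: Moves the arm, as the interface text tells. Its arguments: {"type":"object","properties":{"rows":{"type":"array"},"grip":{"type":"number"},"newtons":{"type":"number"}},"required":["rows"]}

```bash
ls; mkdir -p pics
python3 - <<'E'
from station import robot
import cv2
s=robot.read_state();print(s['time'],s['tcp_pos'],s['eef_rot'],s['finger_gap'],robot.finger_overhang)
for c in ['scene','side']:
    cv2.imwrite(f'pics/{c}0.png',robot.capture(c))
    for t in ['gate_left_pad','gate_right_pad','shutter_tab','feed_mouth','left_bin','right_bin','feeder','collet','bushing','screwdriver']:
        try:
            print(c,t,[(r['score'],r['centre']) for r in robot.tip_of(c,t)[:2]])
        except Exception as e: print(t,e)
print(robot.read_state()['time'])
E
```

```text
pics
0.0 [ 6.74428841e-01 -1.82028403e-05  2.49301579e-01] [-2.22052773 -2.22060699  0.00223987] 0.0851006999650821 0.019
scene gate_left_pad [(0.61, [0.4458, 0.0075, 0.1133])]
scene gate_right_pad [(0.78, [0.4551, -0.1447, 0.0648])]
scene shutter_tab [(0.77, [0.4709, -0.0584, 0.1628])]
scene feed_mouth [(0.56, [0.4656, -0.0625, 0.0971])]
scene left_bin [(0.84, [0.4329, 0.1107, 0.0095]), (0.41, [0.4631, -0.2357, 0.0068])]
scene right_bin [(0.85, [0.465, -0.2382, 0.0041])]
scene feeder [(0.89, [0.4523, -0.0646, 0.0018])]
scene collet []
scene bushing [(0.63, [0.5344, -0.1513, -0.0005])]
scene screwdriver [(0.92, [0.3653, -0.0176, -0.0006]), (0.43, [0.4494, -0.0677, 0.0014])]
side gate_left_pad [(0.74, [0.4417, 0.0107, 0.1141])]
side gate_right_pad [(0.58, [0.4551, -0.144, 0.0589]), (0.16, [0.4416, 0.0101, 0.1096])]
side shutter_tab [(0.48, [0.4724, -0.06, 0.1659])]
side feed_mouth [(0.88, [0.4661, -0.0583, 0.0994])]
side left_bin [(0.88, [0.4371, 0.1127, 0.0066])]
side right_bin [(0.7, [0.4658, -0.2396, 0.0096])]
side feeder [(0.64, [0.4484, -0.0621, 0.0044])]
side collet [(0.72, [0.5104, 0.0553, 0.0006])]
side bushing [(0.65, [0.5351, -0.1542, 0.0012])]
side screwdriver [(0.72, [0.3624, -0.0186, -0.0018]), (0.21, [0.4662, -0.2388, 0.0096])]
1.1
```

View pics/scene0.png

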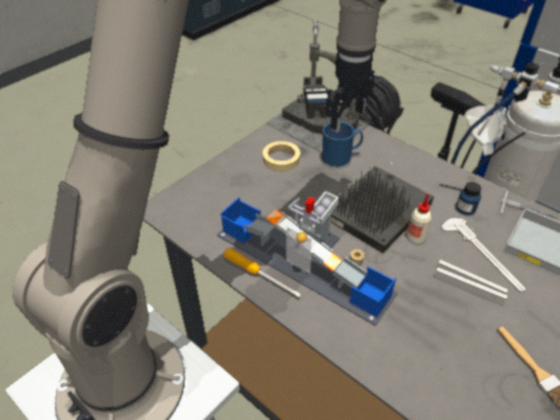

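View pics/side0.png

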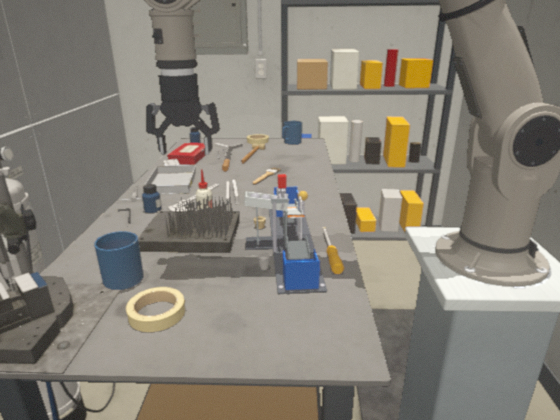

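```bash
cat > geo.py <<'E'
import numpy as np
# fit feeder frame from network points (mean)
L={'lp':(0,.0763,.0),'rp':(0,-.0763,0),'lb':None}
src=np.array([[0,.074],[0,-.081],[.025,0],[.018,0],[0,0]])
E
python3 - <<'E'
import numpy as np
W=dict(lp=[.4438,.0091],rp=[.4551,-.1444],tab=[.4717,-.0592],mouth=[.4659,-.0604],lb=[.435,.1117],rb=[.4654,-.2389],o=[.4504,-.0634])
# bin distance unknown but symmetric: direction
d=np.array(W['lb'])-W['rb'];print(np.linalg.norm(d)/2,(np.array(W['lb'])+W['rb'])/2, np.degrees(np.arctan2(-d[0],d[1])))
D=np.linalg.norm(d)/2
names=['lp','rp','tab','mouth','lb','rb','o']
F=np.array([[0,.0755],[0,-.0755],[.025,0],[.018,0],[0,D],[0,-D],[0,0]])
w=np.array([W[n] for n in names])
c=w.mean(0);f=F.mean(0);H=(F-f).T@(w-c);U,S,V=np.linalg.svd(H);R=V.T@U.T
t=c-R@f;print(t,np.degrees(np.arctan2(R[1,0],R[0,0])));print(w-(F@R.T+t))
E
```

```text
0.17595775061076452 [ 0.4502 -0.0636] 4.955636457535564
[ 0.44920843 -0.06417069] 4.9292474539560995
[[ 0.00107894 -0.00195008]
 [-0.00059581 -0.00500855]
 [-0.00241597  0.00282255]
 [-0.00124186  0.00222403]
 [ 0.00091083  0.0005637 ]
 [ 0.00107231  0.00057767]
 [ 0.00119157  0.00077069]]
```

The scene view has the left pad (orange, about 275,217) raised and the red tab at (310,204). The side view has the red tab at (283,181) and the collet at (265,262). The fitted feeder frame is at (0.450, -0.0635) with a yaw of about 4.95°, and the points agree to within 5 mm. Next I'll shut the fingers and hover over the left pad.

Request:
{"fn": "drive_tool", "kwargs": {
  "rows": [
    [[0.03,-0.6,0],-1],
    [[0.06,-1.3,0],-2],
    [[0.09,-2.0,0],-3],
    [[0.12,-2.7,0],-4],
    [[0.15,-3.4,0],-5],
    [[0.2,-4.1,0],-5],
    [[0.25,-4.8,0],-5],
    [[0.3,-5.4,0],-5],
    [[0.3,-5.8,0],-5],
    [[0.3,-5.8,0],-5]
  ],
  "grip": 0
}}

```text
time: 1.93
tcp_pos: [0.44, 0.0118, 0.2503]
eef_rot: [-2.121, -2.316, 0.002]
contact_force: [-0.7, -1.0, -0.6]
finger_gap: 0.0004
```

```bash
cat > st.py <<'E'
from station import robot
import numpy as np, cv2
from scipy.spatial.transform import Rotation as Ro
O=np.array([.4497,-.0635]);a=np.radians(4.95);R=np.array([[np.cos(a),-np.sin(a)],[np.sin(a),np.cos(a)]])
def st():
    s=robot.read_state();p=s['tcp_pos'];M=Ro.from_rotvec(s['eef_rot']).as_matrix()
    print('t',s['time'],'tcp',np.round(p,4),'feeder xy mm',np.round(R.T@(p[:2]-O)*1000,1),'tip z',p[2]-robot.finger_overhang,'F',np.round(s['contact_force'],2),'gap',s['finger_gap'],'toolx yaw',np.degrees(np.arctan2(M[1,0],M[0,0])),'zdown',np.round(M[:,2],3))
def cap(c,n,box=None):
    im=robot.capture(c)
    if box: x0,y0,x1,y1=box; im=cv2.resize(im[y0:y1,x0:x1],None,fx=4,fy=4,interpolation=cv2.INTER_CUBIC)
    cv2.imwrite(f'pics/{n}.png',im)
E
python3 - <<'E'
from st import *
st(); cap('side','side1',(220,150,360,300)); cap('wrist','wrist1'); cap('scene','scene1',(200,170,400,320))
for c in ['side','wrist','scene']:
  for t in ['gate_left_pad','shutter_tab','left_bin','right_bin','feeder']:
    for r in robot.tip_of(c,t)[:1]:
        q=np.array(r['centre']);print(c,t,r['score'],q,np.round(R.T@(q[:2]-O)*1000,1))
E
```

```text
t 1.9333 tcp [0.44   0.0118 0.2503] feeder xy mm [-3.2 75.9] tip z 0.23130624431338134 F [-0.73 -0.96 -0.64] gap 0.0003881132474859614 toolx yaw 95.02266020079202 zdown [-0.001 -0.    -1.   ]
side gate_left_pad 0.65 [0.4419 0.0089 0.1104] [-1.5 72.8]
side shutter_tab 0.67 [ 0.4737 -0.06    0.1647] [24.2  1.4]
side left_bin 0.89 [0.437  0.1105 0.0048] [  2.4 174.4]
side right_bin 0.71 [ 0.4666 -0.2369  0.0099] [   1.9 -174.2]
side feeder 0.73 [ 0.4477 -0.0625  0.0072] [-1.9  1.2]
wrist gate_left_pad 0.74 [0.4447 0.0126 0.1069] [ 1.6 76.2]
wrist shutter_tab 0.65 [ 0.47   -0.2349  0.0105] [   5.4 -172.5]
wrist left_bin 0.72 [0.4304 0.1057 0.0062] [ -4.6 170.2]
wrist right_bin 0.93 [ 0.4684 -0.2364  0.0114] [   3.7 -173.9]
wrist feeder 0.98 [ 0.4537 -0.0649  0.0031] [ 3.9 -1.7]
scene gate_left_pad 0.88 [0.4438 0.0055 0.1115] [ 0.1 69.3]
scene shutter_tab 0.84 [ 0.4716 -0.0574  0.1628] [22.3  4.2]
scene left_bin 0.92 [0.4334 0.1129 0.0097] [ -1.  177.1]
scene right_bin 0.98 [ 0.4662 -0.2367  0.008 ] [   1.5 -174. ]
scene feeder 0.81 [ 0.4547 -0.0647  0.0028] [ 4.9 -1.6]
```

View pics/wrist1.png

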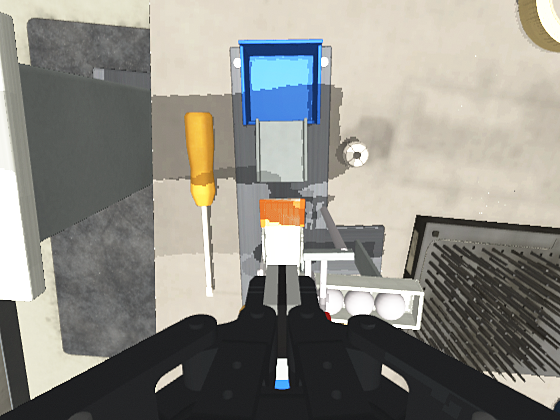

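View pics/scene1.png

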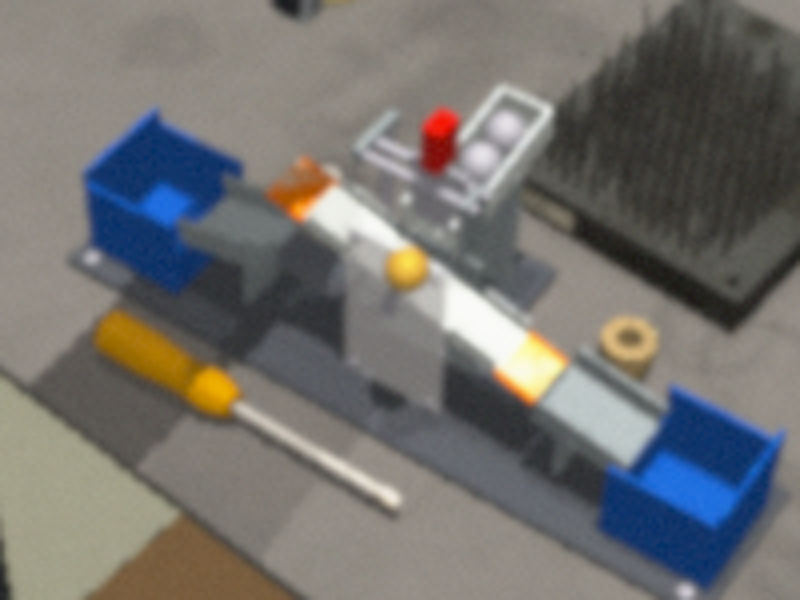

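View pics/side1.png

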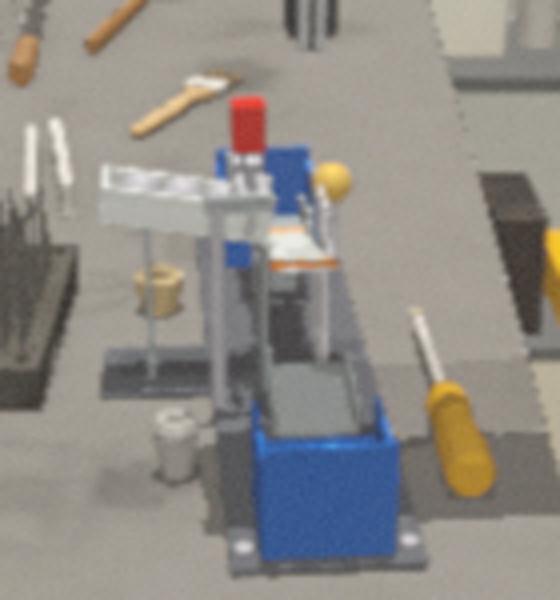

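The wrist view shows the orange left pad (282,212) in line with the closed fingers (282,280), and the balls at (330–390,303). I'll go down to about 15 mm above the pad.

Request:
{"fn": "drive_tool", "kwargs": {
  "rows": [
    [[0.02,0,0.3],0],
    [[0.04,0,0.7],0],
    [[0.06,0,1.1],0],
    [[0.08,0,1.5],0],
    [[0.08,0,1.9],0],
    [[0.08,0,2.2],0],
    [[0.08,0,2.4],0],
    [[0.08,0,2.6],0],
    [[0.08,0,2.65],0],
    [[0.08,0,2.65],0]
  ]
}}

```text
time: 3.67
tcp_pos: [0.4426, 0.0152, 0.1441]
eef_rot: [-2.122, -2.316, 0.001]
contact_force: [-0.7, -0.3, -0.1]
finger_gap: 0.0
```

Run:
```python
from st import *
st(); cap('side','side2',(220,150,360,300)); cap('scene','scene2',(200,170,400,320))
```

```text
t 3.6667 tcp [0.4426 0.0152 0.1441] feeder xy mm [-0.2 79. ] tip z 0.12506588782360223 F [-0.7  -0.28 -0.13] gap 2.4433961597804514e-05 toolx yaw 94.99665497681747 zdown [-0.001 -0.    -1.   ]
```

View pics/side2.png

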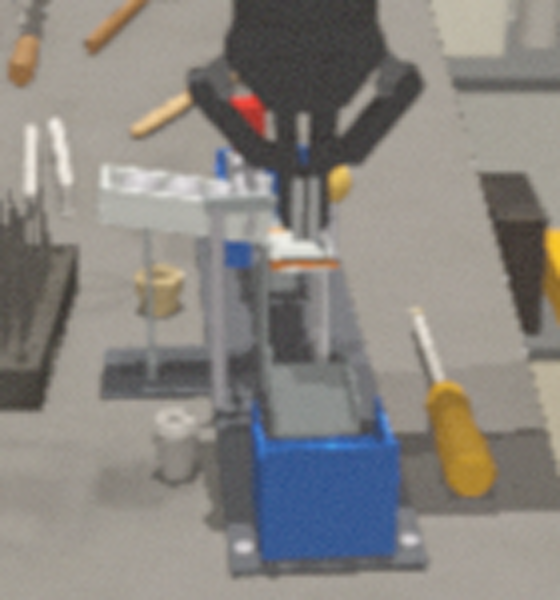

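View pics/scene2.png

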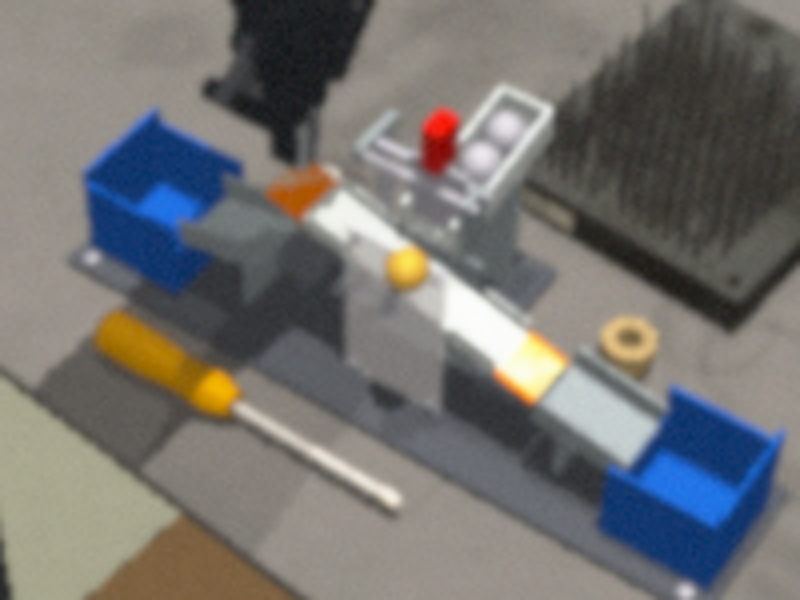

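The fingertip is just above the left pad: (300,160) in the scene crop, (305,235) in the side crop. It clears the post. I'll press slowly.

Request:
{"fn": "drive_tool", "kwargs": {
  "rows": [
    [[0,0,0.08],0],
    [[0,0,0.16],0],
    [[0,0,0.24],0],
    [[0,0,0.32],0],
    [[0,0,0.4],0],
    [[0,0,0.47],0],
    [[0,0,0.54],0],
    [[0,0,0.6],0],
    [[0,0,0.66],0],
    [[0,0,0.7],0]
  ]
}}

```text
time: 4.6
tcp_pos: [0.4431, 0.0152, 0.1164]
eef_rot: [2.122, 2.316, 0.001]
contact_force: [0.8, 0.4, 0.1]
finger_gap: -0.0
```

Request:
{"fn": "drive_tool", "kwargs": {
  "rows": [
    [[0,0,0.07],0],
    [[0,0,0.14],0],
    [[0,0,0.21],0],
    [[0,0,0.28],0],
    [[0,0,0.35],0],
    [[0,0,0.4],0],
    [[0,0,0.45],0],
    [[0,0,0.5],0],
    [[0,0,0.5],0],
    [[0,0,0.5],0]
  ]
}}

```text
time: 5.43
tcp_pos: [0.443, 0.0152, 0.0964]
eef_rot: [2.122, 2.316, 0.001]
contact_force: [-0.1, 0.5, -1.3]
finger_gap: -0.0004
```

Run:
```python
from st import *
st(); cap('scene','scene3',(200,170,400,320)); 
for t in ['gate_left_pad','gate_right_pad']:
    print([(r['score'],r['centre']) for r in robot.tip_of('scene',t)[:2]])
```

```text
t 5.4333 tcp [0.443  0.0152 0.0964] feeder xy mm [ 0.2 79. ] tip z 0.07736393285353346 F [-0.08  0.47 -1.26] gap -0.0004345361982403292 toolx yaw 94.99689031914131 zdown [ 0.  0. -1.]
[(0.56, [0.4444, 0.012, 0.0635]), (0.27, [0.3615, -0.0189, -0.0017])]
[(0.66, [0.4574, -0.1443, 0.1123])]
```

View pics/scene3.png

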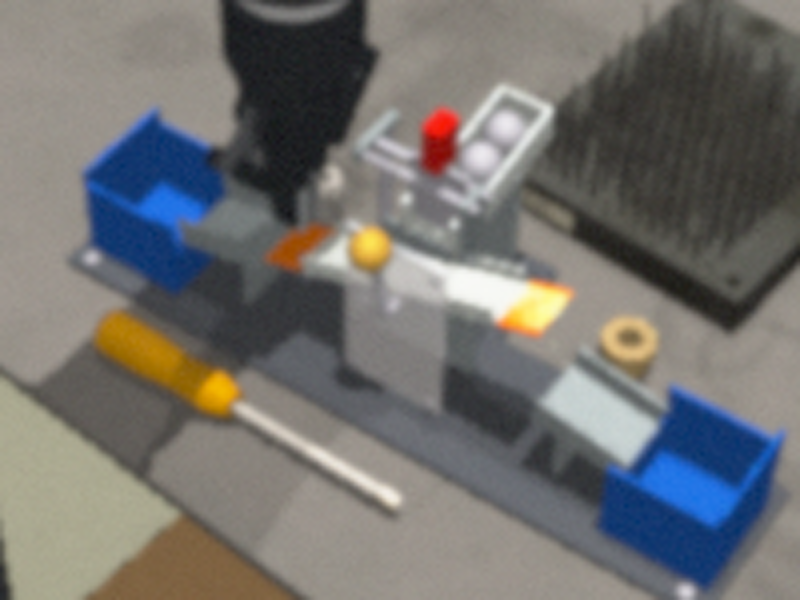

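The gate is now tipped over: the left pad is at z≈0.063, the right pad at z≈0.112, and the brass weight has moved left to (370,248). I'll rise, then go to the right side of the tab.

Request:
{"fn": "drive_tool", "kwargs": {
  "rows": [
    [[0,0,-0.2],0],
    [[0,0,-0.6],0],
    [[0,0,-1.0],0],
    [[0,0,-1.5],0],
    [[0,0,-2.0],0],
    [[0,0,-2.5],0],
    [[0,0,-3.0],0],
    [[0,0,-3.4],0],
    [[0,0,-3.6],0],
    [[0,0,-3.6],0]
  ]
}}

```text
time: 6.42
tcp_pos: [0.4441, 0.0154, 0.2427]
eef_rot: [2.12, 2.314, 0.006]
contact_force: [-0.0, 0.1, -0.1]
finger_gap: 0.0001
```

Request:
{"fn": "drive_tool", "kwargs": {
  "rows": [
    [[-0.2,0.05,0],0],
    [[-0.6,0.1,0],0],
    [[-1.0,0.2,0],0],
    [[-1.4,0.3,0],0],
    [[-1.8,0.4,0],0],
    [[-2.2,0.5,0],0],
    [[-2.6,0.6,0],0],
    [[-2.9,0.6,0],0],
    [[-3.0,0.6,0],0],
    [[-3.0,0.6,0],0]
  ]
}}

```text
time: 7.25
tcp_pos: [0.4778, -0.1035, 0.2416]
eef_rot: [2.124, 2.312, 0.003]
contact_force: [-1.2, 0.4, -1.0]
finger_gap: 0.0001
```

Run:
```python
from st import *
st(); cap('scene','scene4',(200,170,400,320)); cap('wrist','wrist4'); cap('side','side4',(220,150,360,300))
for c in ['scene','wrist','side']:
  for t in ['gate_left_pad','gate_right_pad','shutter_tab']:
    for r in robot.tip_of(c,t)[:1]:
        q=np.array(r['centre']);print(c,t,r['score'],q,np.round(R.T@(q[:2]-O)*1000,1))
```

```text
t 7.25 tcp [ 0.4778 -0.1035  0.2416] feeder xy mm [ 24.5 -42.3] tip z 0.222637368159001 F [-1.15  0.41 -0.97] gap 0.0001472510785113885 toolx yaw 94.85041953646315 zdown [ 0.003  0.    -1.   ]
scene gate_left_pad 0.76 [0.4438 0.0105 0.0657] [ 0.5 74.2]
scene gate_right_pad 0.76 [ 0.4543 -0.1398  0.108 ] [ -2.  -76.4]
scene shutter_tab 0.78 [ 0.4733 -0.0571  0.1663] [24.1  4.3]
wrist gate_left_pad 0.59 [0.4417 0.0145 0.0611] [-1.2 78.4]
wrist gate_right_pad 0.75 [ 0.4553 -0.1396  0.107 ] [ -1.  -76.3]
wrist shutter_tab 0.56 [ 0.4745 -0.0576  0.1621] [25.2  3.7]
side gate_left_pad 0.73 [0.4395 0.0128 0.0651] [-3.6 76.9]
side gate_right_pad 0.86 [ 0.4556 -0.141   0.104 ] [ -0.8 -77.7]
side shutter_tab 0.65 [ 0.5341 -0.0554  0.1205] [84.8  0.8]
```

View pics/scene4.png

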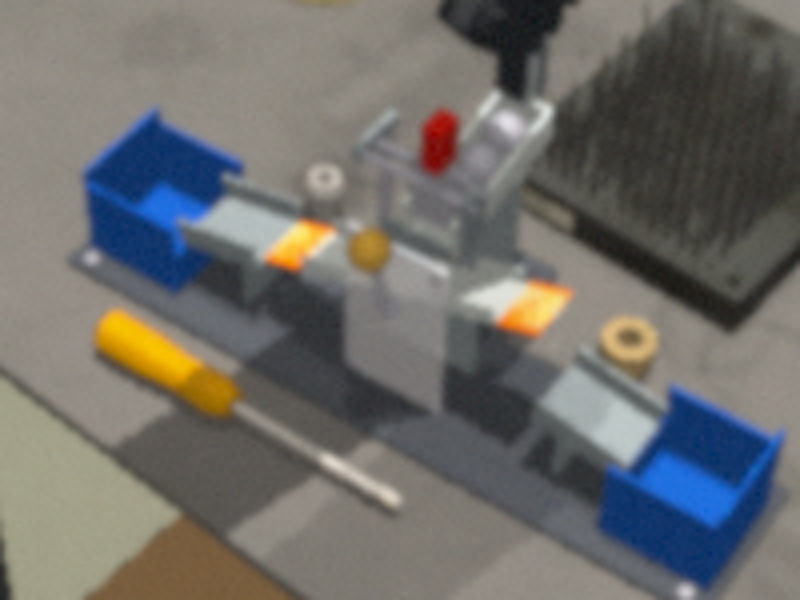

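View pics/wrist4.png

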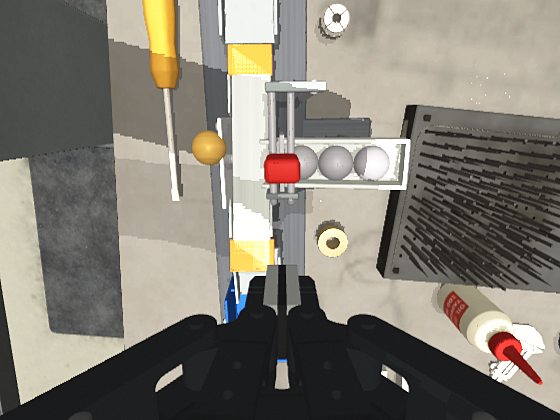

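View pics/side4.png

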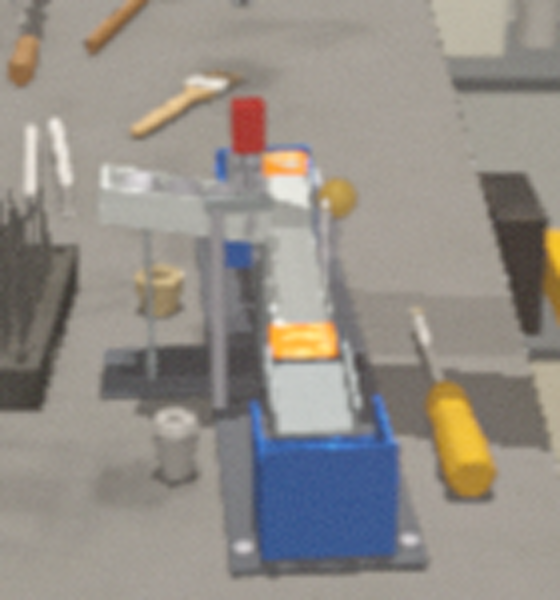

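With the arm clear, the gate rests tipped: left pad low, right pad high. In the wrist view the tab (282,168) is in line with the fingertips (282,268), and the three balls are still behind it. I'll lower beside the tab.

Request:
{"fn": "drive_tool", "kwargs": {
  "rows": [
    [[0,0,0.15],0],
    [[0,0,0.35],0],
    [[0,0,0.55],0],
    [[0,0,0.8],0],
    [[0,0,1.05],0],
    [[0,0,1.25],0],
    [[0,0,1.45],0],
    [[0,0,1.55],0],
    [[0,0,1.55],0],
    [[0,0,1.55],0]
  ]
}}

```text
time: 8.68
tcp_pos: [0.4788, -0.1019, 0.1807]
eef_rot: [2.12, 2.314, 0.006]
contact_force: [0.3, 0.1, -0.1]
finger_gap: -0.0001
```

Run:
```python
from st import *
st(); cap('scene','scene5',(200,170,400,320)); cap('side','side5',(220,150,360,300))
```

```text
t 8.6833 tcp [ 0.4788 -0.1019  0.1807] feeder xy mm [ 25.7 -40.8] tip z 0.16165929355564368 F [ 0.34  0.08 -0.12] gap -6.064507290230614e-05 toolx yaw 95.00303734433231 zdown [ 0.005  0.001 -1.   ]
```

View pics/scene5.png

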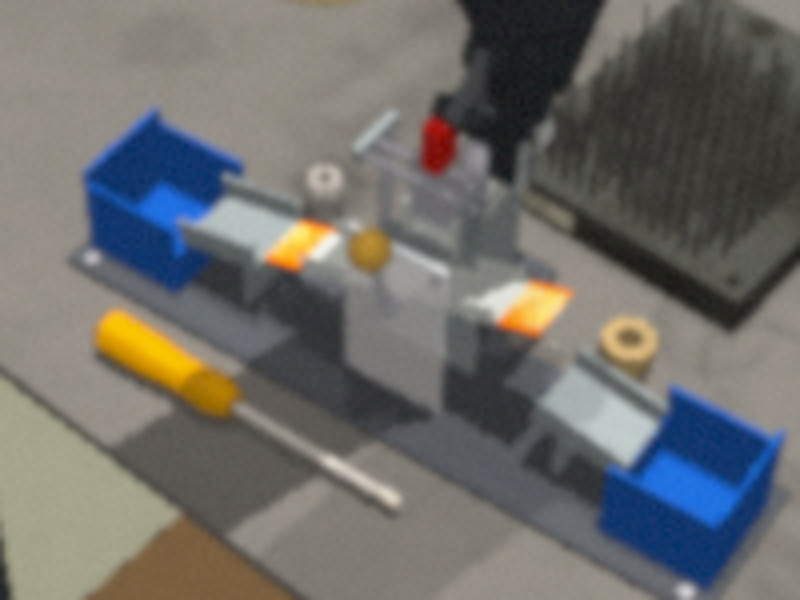

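View pics/side5.png

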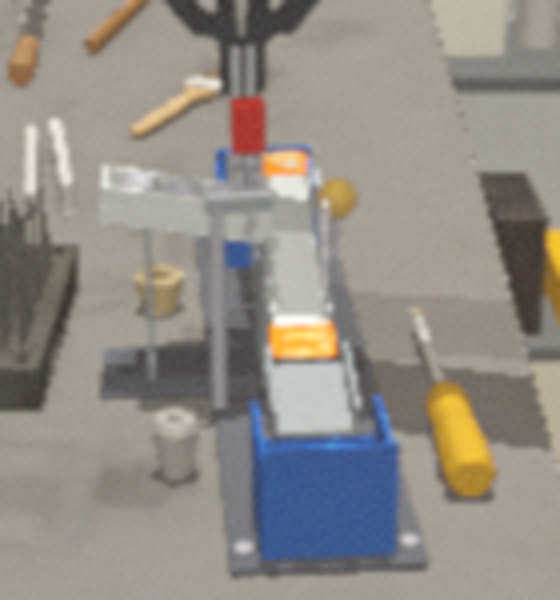

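The finger is right of the tab, at tab height, and above the rods. Pushing left.

Request:
{"fn": "drive_tool", "kwargs": {
  "rows": [
    [[0.12,0,0],0],
    [[0.25,0,0],0],
    [[0.38,0,0],0],
    [[0.5,0,0],0],
    [[0.62,0,0],0],
    [[0.75,0,0],0],
    [[0.87,0,0],0],
    [[1.0,0,0],0],
    [[1.1,0,0],0],
    [[1.15,0,0],0]
  ]
}}

```text
time: 9.62
tcp_pos: [0.4751, -0.0554, 0.1812]
eef_rot: [2.119, 2.314, 0.007]
contact_force: [-0.5, -0.9, 1.3]
finger_gap: -0.0001
```

Request:
{"fn": "drive_tool", "kwargs": {
  "rows": [
    [[0.08,0,0],0],
    [[0.16,0,0],0],
    [[0.24,0,0],0],
    [[0.32,0,0],0],
    [[0.4,0,0],0],
    [[0.47,0,0],0],
    [[0.54,0,0],0],
    [[0.6,0,0],0],
    [[0.63,0,0],0],
    [[0.65,0,0],0]
  ]
}}

```text
time: 10.45
tcp_pos: [0.4727, -0.0298, 0.1811]
eef_rot: [2.119, 2.314, 0.006]
contact_force: [-0.5, -4.2, 0.0]
finger_gap: -0.0
```

Run:
```python
from st import *
st(); cap('scene','scene6',(200,170,400,320)); cap('side','side6',(220,150,360,300))
for c in ['scene','side']:
  for t in ['shutter_tab','ball_1_center']:
    for r in robot.tip_of(c,t)[:3]:
        q=np.array(r['centre']);print(c,t,r['score'],q,np.round(R.T@(q[:2]-O)*1000,1))
```

```text
t 10.45 tcp [ 0.4727 -0.0298  0.1811] feeder xy mm [25.8 31.6] tip z 0.1621306687112668 F [-0.51 -4.22  0.03] gap -1.4769763524356482e-05 toolx yaw 95.04258608455551 zdown [ 0.006  0.    -1.   ]
scene shutter_tab 0.51 [ 0.4655 -0.0106  0.1638] [20.3 51.3]
scene ball_1_center 0.62 [0.4334 0.0636 0.0594] [ -5.3 128. ]
side shutter_tab 0.54 [ 0.469  -0.0138  0.1654] [23.5 47.8]
side ball_1_center 0.71 [ 0.452  -0.1388  0.104 ] [ -4.2 -75.2]
side ball_1_center 0.51 [0.4318 0.0926 0.055 ] [ -4.4 157.1]
```

View pics/scene6.png

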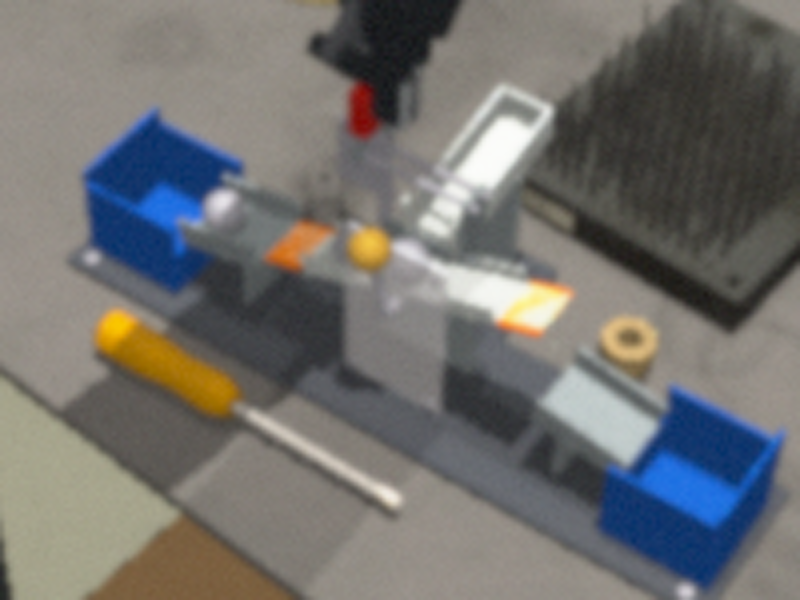

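View pics/side6.png

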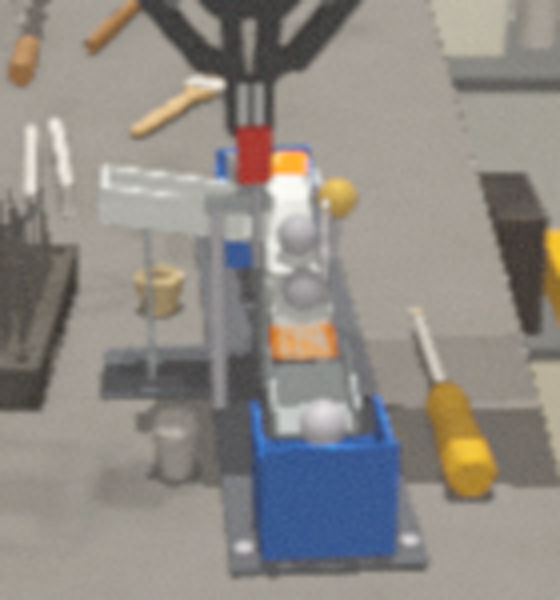

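The balls are running left: one on the left chute, two on the gate. I'll nudge the tab another 2 mm to confirm it has reached its end stop.

Request:
{"fn": "drive_tool", "kwargs": {
  "rows": [
    [[0.01,0,0],0],
    [[0.02,0,0],0],
    [[0.03,0,0],0],
    [[0.04,0,0],0],
    [[0.05,0,0],0],
    [[0.06,0,0],0],
    [[0.06,0,0],0],
    [[0.06,0,0],0],
    [[0.06,0,0],0],
    [[0.06,0,0],0]
  ]
}}

```text
time: 11.58
tcp_pos: [0.4727, -0.0296, 0.1812]
eef_rot: [2.12, 2.311, 0.005]
contact_force: [0.1, -8.4, -0.9]
finger_gap: -0.0
```

The force rose to 8 N and the tool did not move, so the tab is on its stop. I'll back off to the right, then rise.

Request:
{"fn": "drive_tool", "kwargs": {
  "rows": [
    [[-0.1,0,0],0],
    [[-0.25,0,0],0],
    [[-0.4,0,0],0],
    [[-0.5,0,0],0],
    [[-0.5,0,-0.3],0],
    [[-0.5,0,-0.7],0],
    [[-0.5,0,-1.1],0],
    [[-0.5,0,-1.6],0],
    [[-0.5,0,-2.0],0],
    [[-0.5,0,-2.0],0]
  ]
}}

```text
time: 12.42
tcp_pos: [0.4758, -0.0493, 0.2644]
eef_rot: [2.118, 2.308, 0.011]
contact_force: [0.5, -0.9, 0.5]
finger_gap: -0.0
```

Run:
```python
from st import *
st(); cap('scene','scene7',(200,170,400,320)); cap('side','side7',(220,150,360,300)); cap('wrist','wrist7')
for c in ['scene','side','wrist']:
  for t in ['shutter_tab','ball_1_center','gate_left_pad','gate_right_pad','collet','bushing','screwdriver']:
    for r in robot.tip_of(c,t)[:3]:
        q=np.array(r['centre']);print(c,t,r['score'],q,np.round(R.T@(q[:2]-O)*1000,1))
```

```text
t 12.4167 tcp [ 0.4758 -0.0493  0.2644] feeder xy mm [27.2 11.9] tip z 0.24539884566523887 F [ 0.46 -0.9   0.49] gap -3.466653452190395e-05 toolx yaw 94.91565164548553 zdown [ 0.012 -0.001 -1.   ]
scene shutter_tab 0.73 [ 0.4657 -0.012   0.1638] [20.4 49.9]
scene ball_1_center 0.59 [0.447  0.0112 0.0649] [ 3.8 74.7]
scene ball_1_center 0.57 [0.4255 0.1291 0.0251] [ -7.5 194. ]
scene gate_left_pad 0.68 [0.4456 0.0105 0.0615] [ 2.3 74.1]
scene gate_right_pad 0.8 [ 0.455  -0.1406  0.1092] [ -1.4 -77.3]
scene collet 0.67 [ 5.111e-01  5.700e-02 -4.000e-04] [ 71.6 114.8]
scene bushing 0.59 [ 0.535  -0.1517  0.0016] [ 77.4 -95.2]
scene screwdriver 0.87 [ 0.3623 -0.0196 -0.0026] [-83.3  51.3]
side shutter_tab 0.5 [ 0.4678 -0.0121  0.1632] [22.5 49.6]
side gate_left_pad 0.69 [0.4398 0.0147 0.0616] [-3.1 78.8]
side gate_left_pad 0.38 [0.4378 0.1095 0.0121] [  3.1 173.4]
side gate_right_pad 0.74 [ 0.4555 -0.14    0.1066] [ -0.8 -76.7]
side collet 0.66 [0.5099 0.0571 0.0014] [ 70.4 115. ]
side bushing 0.61 [ 5.364e-01 -1.543e-01 -2.000e-04] [ 78.5 -97.9]
side screwdriver 0.93 [ 0.3635 -0.0186 -0.0008] [-82.   52.2]
side screwdriver 0.62 [ 0.5346 -0.1544 -0.0027] [ 76.7 -97.9]
wrist shutter_tab 0.66 [ 0.4691 -0.0132  0.1623] [23.7 48.4]
wrist gate_left_pad 0.59 [0.4409 0.015  0.0609] [-2. 79.]
wrist gate_right_pad 0.91 [ 0.4584 -0.1413  0.107 ] [  2.  -78.3]
wrist gate_right_pad 0.6 [ 0.5131  0.0488 -0.0014] [ 72.9 106.4]
wrist collet 0.89 [ 0.5119  0.0533 -0.0007] [ 72. 111.]
wrist screwdriver 0.78 [ 0.3618 -0.0182 -0.0013] [-83.7  52.7]
```

View pics/scene7.png

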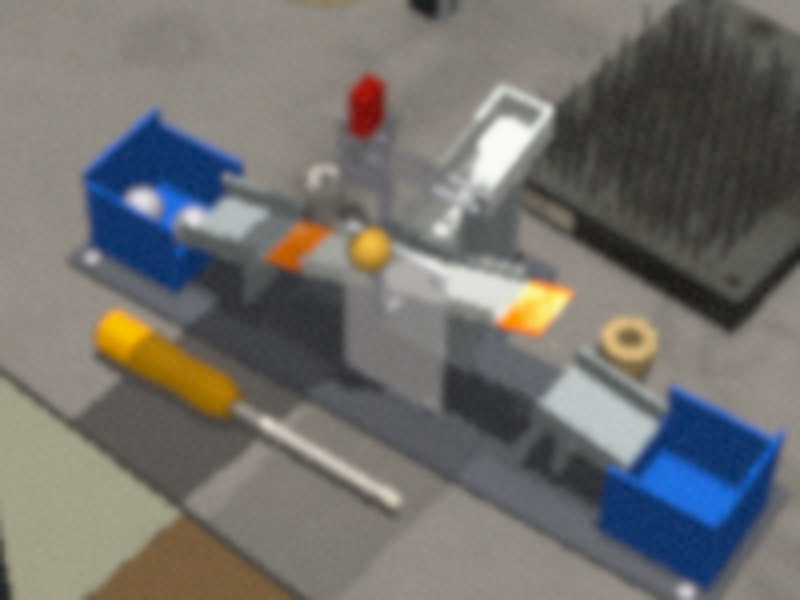

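View pics/side7.png

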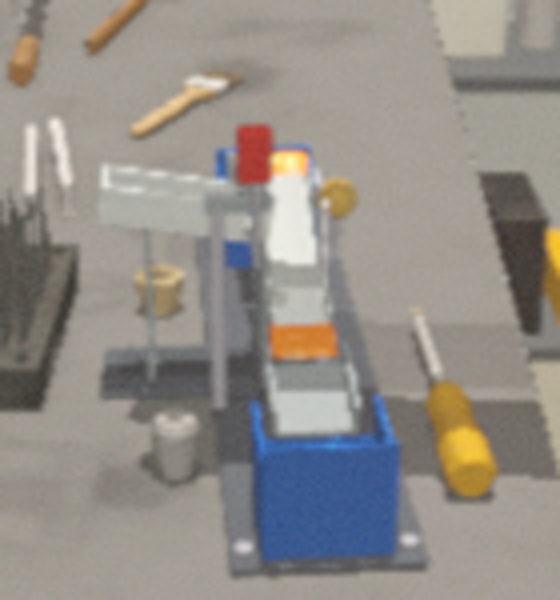

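View pics/wrist7.png

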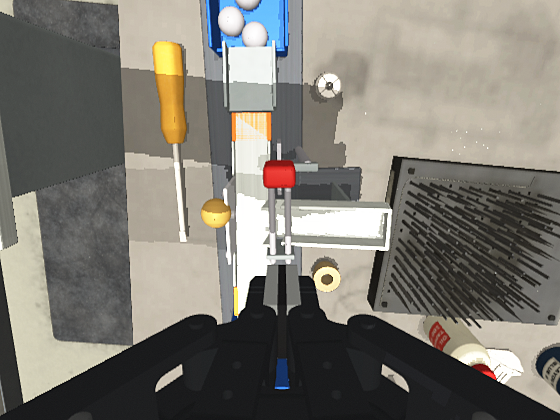

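The wrist view shows all three balls in the left bin, at (247,2), (231,20) and (254,35). The channel is empty and the tab is fully left. Handing in.

Run:
```python
from st import *
st(); robot.close_job()
```

```text
t 13.6167 tcp [ 0.4739 -0.0494  0.2612] feeder xy mm [25.3 12. ] tip z 0.2422419570454671 F [0.25 0.26 0.79] gap -7.231976509724832e-05 toolx yaw 94.9197495342688 zdown [ 0.006 -0.002 -1.   ]
the job is handed in; nothing more can be done
```

The job is done and handed in at about 13.6 s. All three balls are in the left bin.

- **Gate:** I pressed the raised left pad with the shut fingertips (about 1.3 N) until the gate tipped over. Before touching the shutter I checked that it was at rest the other way. The last check put the left pad about 61 mm up and the right pad about 107 mm.
- **Shutter:** I pushed the red tab left until it stopped moving. The last nudge against the end stop rose to about 8 N. The three cameras put the tab at 48–50 mm of its 50 mm travel.
- **Last checks:** The wrist picture shows all three balls in the left bin, with the channel and gate empty. The collet, bushing and screwdriver read within about 4 mm of where they started, which is the detection noise. The arm stands clear above the feeder.
- **Checks that disagreed:** The networks reported one ball on the left pad in the last scene picture and a few mislabelled points, such as the tab seen at the right bin. The pictures contradict all of these. The scene picture itself shows only two of the three balls, because the bin wall and chute appear to hide the third.

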